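# Shut a drill jig's leaf over a sprocket and lock it with its pin

### The arm

A 6-joint arm with a two-finger parallel gripper is mounted at the origin on a cart in front of the work surface, level with it; the furniture and walls round the work are solid. World frame = base frame: x ahead of the robot, y to its left, z up, the work surface at z = 0. Lengths are in m, angles in rad, forces in N, time in s.
With the tool pointing down it reaches from about 0.35 to 0.975 m from the base axis. Payload 4.9 kg.
Tool frame: the origin (TCP) lies midway between the tips of the shut fingers; the grasp point (between the pads) lies 19 mm behind it; z points along the fingers, y is the line along which they close (so a half turn about z gives the same grasp; the last joint's range is limited). The gripper opens to 85 mm and grips with 20 to 120 N. Pads are 22 mm wide; open, the fingers measure 114 mm over their backs; the gripper's body (76 mm by 85 mm) begins 54 mm behind the grasp point. The pads swing forward as they close: fully open they stand 13 mm farther back than shut.
Start: joints at [1.178, 0.053, 1.613, -0, 1.476, -0.119], TCP at [0.169, 0.602, 0.231] pointing down, gripper open.
Joint ranges: [-3.01, 3.01], [-1.01, 2.22], [0.06, 2.58], [-1.02, 4.17], [0.09, 2.62], [-3.14, 3.14]. Speed limits (rad/s): [2.57, 2.57, 3.14, 3.14, 3.14, 3.14].

### API

Orientations are given as a unit quaternion [w, x, y, z].
In Python, from plant import manip gives the robot as it stands.
- The arm moves only by the tool carry_out, never from a script. Its argument "moves" is a list of rows, each a list of 7 numbers: the opening, from 0 (shut) to 1 (fully open), then the shift along the tool's x, y, z normalised to -1 to 1, where 1 is 0.4 m, then the turn, a rotation vector about the tool's x, y, z normalised to -1 to 1, where 1 is 0.5 rad. In form: [[grip, dx, dy, dz, rx, ry, rz], ...]. A call has 1 to 8 rows; each row is the pose to reach, as a shift and turn from the pose commanded when the call began, along the tool's axes at that moment; what a row does not reach only later rows make up. A row lasts 1/12 s, in which the tool goes at most 41.7 mm and 7.16 degrees, less where a joint would pass 70% of its speed; a pose out of reach is approached as far as the arm can. A call with a number of a shift or a turn outside -1 to 1 is refused whole. A call with a gripper value outside its range is refused whole. The fingers move at their own pace and stop on an object; the grip force is fixed at half the most. Time passes only in rows, so rows that repeat a pose let the fingers close. It gives the time, the measured TCP pose, the force and the opening at its end, in the units of the state.
- manip.state(): the state, without advancing time (a new reading comes with each control period).
- manip.grab_frame(name): name is "scene" or "top" or "wrist"; returns the picture (400x640x3 uint8, red, green, blue); there is no depth.
- manip.camera_info(name): a dict with "intrinsics" (3x3 intrinsics, pixels), "extrinsics" (4x4, takes a point from world to camera coordinates). Camera axes: x right, y down, z forward; pixel columns grow to the right and rows downward; lengths in m; the calibration is good to about 2 mm. The wrist camera is an equidistant fisheye: a pixel r from the principal point sees the ray r / f radians off the axis. A picture is of the moment at which its call begins: read the wrist's pose just before it. camera_info takes no time and is no camera call; for the wrist camera it gives the pose at the moment of the call.
- manip.job_done(): hands the job in, once; it reports no verdict.
The state is a dict: "time": time; "joint_pos": joint angles; "joint_vel": joint speeds; "joint_efforts": joint torques, N m; "tool_pos": TCP position; "tool_rot": TCP orientation; "contact_force": force on the tool from outside, world axes, zero at the start; "ft_torque": the same for the moment, N m; "gripper_width": opening from 0.0 (shut) to 1.0 (fully open).
Only numpy, scipy, OpenCV 4.12 (cv2) and the standard library are available. Lean on these libraries where they do the work, as an engineer would, in place of code of your own. Each camera call takes 0.05 s, during which the arm holds its last target. There are 200 camera calls.

### The job

Get the drill jig ready for drilling: swing its hinged leaf fully down over the sprocket so that the leaf's tongue lies in the clevis at the front, then push the red-handled locking pin crosswise through both clevis ears and the tongue until its collar is home against the ear. Either side will do. Leave the pin there, keep the sprocket in its nest and do not disturb the tools and containers lying around.

Things in the scene. Friction and masses are not known exactly. Their poses are not given: they have to be found in the camera images.
- jig: Drill jig, immovable: dark blue base plate 200 x 96 x 12 mm, origin centre of underside, x along it to the hinge, z up. Hinge axis: parallel to y through (80, 0, 40) mm; lugs 54 high. At its -x end the clevis: two round-topped steel ears, 36 wide (x), 12 thick (y), tops 58 above the counter, gap 26, so 50 over their outer faces, each with a 17 mm cross hole along y.
- clevis (a point): Centre of the clevis: on the axis of the cross holes (along the jig's y), midway between the ears; (-62, 0, 40) mm in the jig's frame. Axes as the jig's.
- leaf (a joint): Hinge of the aluminium leaf, rad: 0 shut (level, on its stop, the tongue's 17 mm cross hole in line with the ears'), grows as the free end rises. Stiff: stays where left, 2 to 4 N on the tab turns it. Plate 50 mm wide, 12 thick, mid-plane through the hinge axis, bushes 6 mm above it; tongue 23 wide, 30 high, 142 mm from the hinge axis. Shut, it clears the sprocket by 2 mm.
- tab (a point): Point on the upper face of the thumb tab, the leaf's free end to press on: 190 mm from the hinge axis, 6 mm above the leaf's mid-plane. The tab is 23 mm wide, 10 thick and runs from 155 to 201 mm from the hinge axis. Axes turn with the leaf: x along it to the hinge, z out of its upper face.
- pin: Loose locking pin, 0.2 to 0.33 kg, lying on the counter, its axis 14 mm above the origin. x runs from handle to nose; along x: steel eye -64 to -49 mm, red square handle 28 x 28 from -49 to +1 (middle -24), collar 25 diameter to +5 (its face), shank 14 diameter to +58, bullet nose to a blunt tip at +69. Take it from above by the handle.
- pin_mid (a point): Point on the pin's axis 25 mm past the collar's face; it meets the clevis centre when the pin is fully home, from either side. Axes as the pin's.
- sprocket: Steel sprocket, 72 mm diameter, 20 mm high, lying loose between four dowels in the jig's nest; origin at the centre of its underside, at (8, 0, 12) mm in the jig's frame. Already in place.
- spanner: Loose steel combination spanner, 180 x 30 x 6 mm, lying on the counter; bystander, origin under its middle.
- oil_bottle: Loose white oil bottle with red spout, 47 mm diameter, 139 mm high, standing; bystander, origin under its middle.
- grease_tin: Loose green tin with grey lid, 73 mm diameter, 48 mm high; bystander, origin under its middle.
- pliers: Loose pliers with red grips, 146 x 44 x 12 mm, lying on the counter; bystander, origin under their middle.
- screwdriver: Loose screwdriver with yellow and black handle, 210 x 31 x 31 mm, lying on the counter; bystander, origin under its middle.

How it is judged:
By the outcome, as a careful person would: the job done as asked, in the order asked, and still so for the second after the job is handed in, with the robot touching nothing.
It also fails if it takes over 56 s, if anything falls off the work surface, if the arm or the gripper's body presses on something with over 40 N, if the wrist force passes 120 N, or if a joint passes its speed limit or range.

## Working session

There is one attempt and no reset: what is moved stays moved. The work goes in short steps, Python scripts to look and compute and a tool call to move; the robot and the scene stay as the last step left them, time stands still between calls to the robot, and variables do not carry over. Pictures are saved under pics/ and viewed, on a budget of 10 in all, crops included, one or two more only if the job needs it, and the job is handed in when it is done.

Besides the shell and the picture viewer there is one more tool, called after ">>>" as name([rows], argument=value, ...), one row to a line, values as JSON. carry_out: Moves the arm, as the interface text tells. Scaled input: -1 to 1 covers 0.4 m each way for a shift and 0.5 rad each way for a turn. Its arguments: {"type":"object","properties":{"moves":{"type":"array"}},"required":["moves"]}

```bash
mkdir -p pics; ls
python3 - <<'E'
from plant import manip
import cv2,numpy as np
print(manip.state())
for n in("scene","top"):
    im=manip.grab_frame(n); c=manip.camera_info(n)
    cv2.imwrite(f"pics/{n}0.png",im[:,:,::-1]); 
    print(n,np.round(c["intrinsics"],1).tolist(),np.round(c["extrinsics"],3).tolist())
E
```

```text
pics
{'time': 0.0, 'joint_pos': array([ 1.17803315e+00,  5.33629971e-02,  1.61426844e+00, -9.76104912e-06,
        1.47596989e+00, -1.19006019e-01]), 'joint_vel': array([ 6.63276233e-04,  2.33418598e-04,  6.33900187e-05,  1.89820193e-03,
       -2.60921394e-03, -4.12194343e-04]), 'joint_efforts': array([-1.66174832e-03, -3.93670642e+01, -3.70182645e+01, -1.93090686e-04,
        6.97716256e-03,  4.46555859e-06]), 'tool_pos': array([0.16874213, 0.60116253, 0.23007446]), 'tool_rot': array([-2.49499535e-04,  1.36451029e-01,  9.90646308e-01, -9.72866999e-04]), 'contact_force': array([ 0.01932502, -0.07296888,  0.10142013]), 'ft_torque': array([ 0.04786505, -0.00682819,  0.01521408]), 'gripper_width': 0.9985512884879721}
scene [[367.8, 0.0, 315.4], [0.0, 367.8, 202.3], [0.0, 0.0, 1.0]] [[0.462, -0.887, -0.013, -0.273], [-0.671, -0.34, -0.658, 0.426], [0.579, 0.313, -0.753, 0.85], [0.0, 0.0, 0.0, 1.0]]
top [[369.3, 0.0, 322.4], [0.0, 369.3, 198.8], [0.0, 0.0, 1.0]] [[0.014, -1.0, 0.005, -0.041], [-0.998, -0.015, -0.062, 0.552], [0.062, -0.004, -0.998, 1.348], [0.0, 0.0, 0.0, 1.0]]
```

View pics/top0.png

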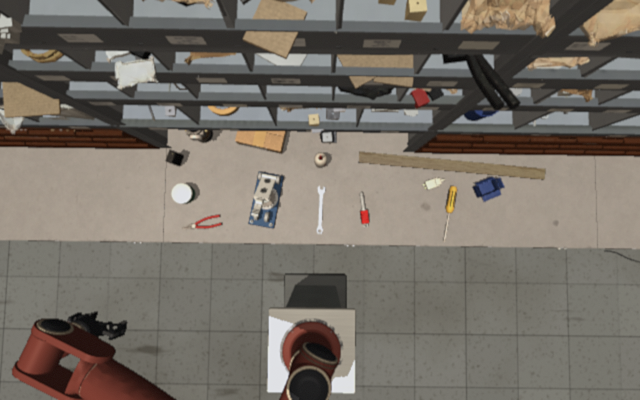

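View pics/scene0.png

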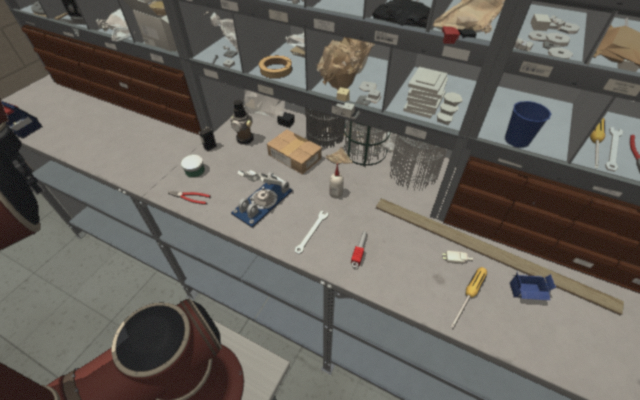

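The top view shows the jig near (265,199), the pin near (364,210) with its red handle towards the robot, the spanner at (320,210), the bottle at (320,159), the tin at (182,193) and the pliers at (205,222). Next I'll enlarge the jig and the pin.

```bash
cat > h.py <<'E'
import numpy as np,cv2
from plant import manip
from scipy.spatial.transform import Rotation as R
def px2w(name,u,v,z):
    c=manip.camera_info(name);K=np.array(c["intrinsics"]);E=np.array(c["extrinsics"])
    if name=="wrist":
        d=np.array([(u-K[0,2])/K[0,0],(v-K[1,2])/K[1,1]]);th=np.hypot(*d)
        r=np.r_[d/max(th,1e-9)*np.sin(th),np.cos(th)]
    else: r=np.linalg.inv(K)@[u,v,1]
    r=E[:3,:3].T@r;o=-E[:3,:3].T@E[:3,3]
    return o+r*(z-o[2])/r[2]
def w2px(name,p):
    c=manip.camera_info(name);K=np.array(c["intrinsics"]);E=np.array(c["extrinsics"])
    q=E[:3,:3]@p+E[:3,3]
    if name=="wrist":
        s=np.hypot(q[0],q[1]);th=np.arctan2(s,q[2]);return K[:2,2]+np.array([K[0,0]*q[0],K[1,1]*q[1]])/s*th
    return (K@q)[:2]/q[2]
def tool():
    s=manip.state();w=s["tool_rot"];return s,s["tool_pos"],R.from_quat([w[1],w[2],w[3],w[0]])
E
python3 - <<'E'
import cv2,numpy as np
t=cv2.imread("pics/top0.png");s=cv2.imread("pics/scene0.png")
f=lambda a,x,y,w,h,k:cv2.resize(a[y:y+h,x:x+w],None,fx=k,fy=k,interpolation=cv2.INTER_CUBIC)
a=f(t,240,165,50,70,8); b=f(t,345,185,40,50,8); c=f(s,225,160,75,70,5)
W=np.zeros((600,800,3),np.uint8);W[:560,:400]=a;W[:400-0,410:730]=b;
cv2.imwrite("pics/c1.png",W)
W=np.zeros((600,800,3),np.uint8);c=f(s,225,160,100,75,8);W[:600,:800]=c
cv2.imwrite("pics/c2.png",W)
E
```

```text
(no output)
```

View pics/c1.png

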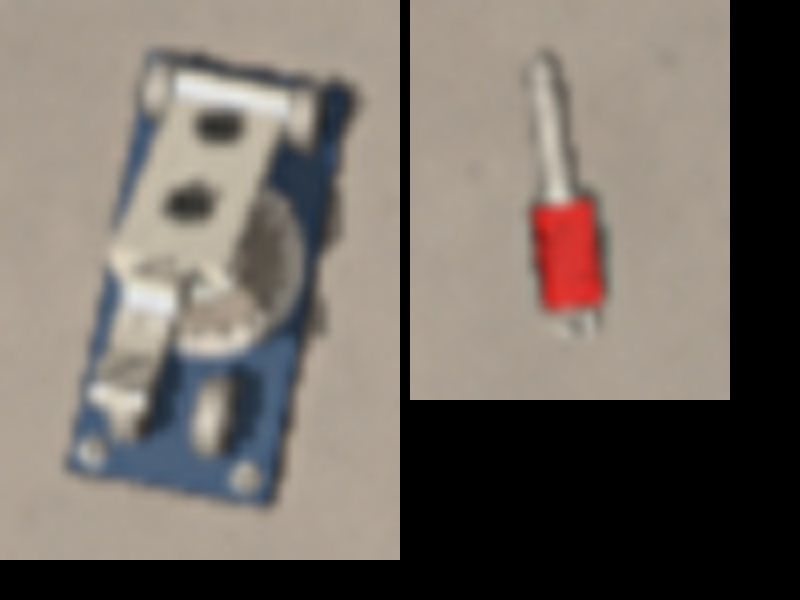

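View pics/c2.png

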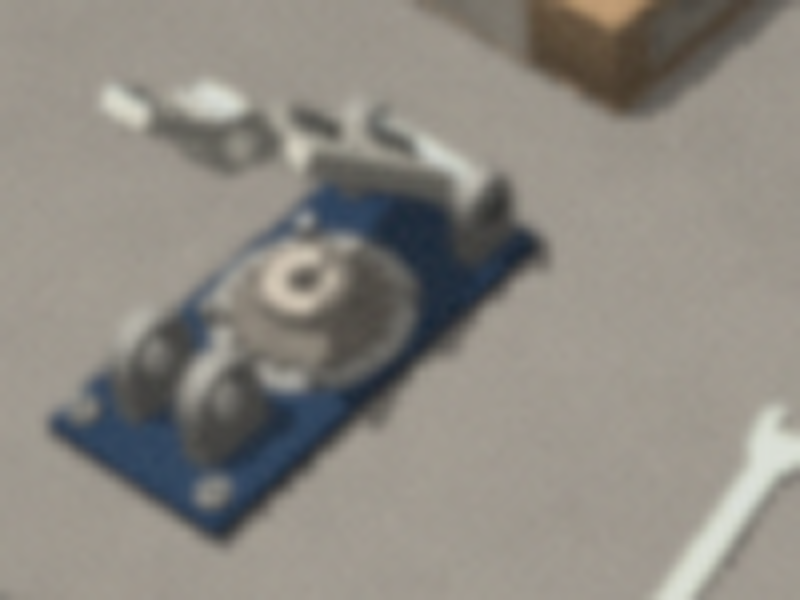

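```bash
cat > fit.py <<'E'
from h import *
from scipy.optimize import least_squares
T=lambda x,y:(240+x/8-.06,165+y/8-.06); S=lambda x,y:(225+x/8-.06,160+y/8-.06)
obs=[("top",(100,48,12),T(150,55)),("top",(-100,48,12),T(70,468)),("top",(-100,-48,12),T(270,505)),("top",(100,-48,12),T(350,87)),
("scene",(-100,48,12),S(55,420)),("scene",(-100,-48,12),S(222,532)),("scene",(100,-48,12),S(545,243))]
lf=[("scene",(201,11.5,5),S(103,92)),("scene",(201,-11.5,5),S(145,108)),("top",(201,11.5,5),T(92,390)),("top",(201,-11.5,5),T(143,398))]
def J(p,q):
    c,s=np.cos(p[2]),np.sin(p[2]);q=np.array(q)/1e3
    return np.array([p[0]+c*q[0]-s*q[1],p[1]+s*q[0]+c*q[1],q[2]])
def L(q,th): d,y,n=q; return (80-d*np.cos(th)+n*np.sin(th),y,40+d*np.sin(th)+n*np.cos(th))
def res(p):
    r=[w2px(n,J(p,q))-o for n,q,o in obs]+[w2px(n,J(p,L(q,p[3])))-o for n,q,o in lf]
    return np.concatenate(r)
if __name__=="__main__":
    s=least_squares(res,[.55,.15,-.2,.8]);print(s.x,np.round(s.fun,1))
    p=s.x;print("clevis",J(p,(-62,0,40)),"tab",J(p,L((190,0,6),p[3])))
    P=lambda x,y:(345+(x-410)/8-.06,185+y/8-.06)
    for n,q,z in[("hl",P(535,205),.028),("hr",P(595,200),.028),("br",P(603,307),.028),("bl",P(548,310),.028),("tip",P(543,52),.014),("eye",P(575,335),.014)]:
        print(n,px2w("top",*q,z))
    for n,q in [("bottle",(320,159)),("spanner",(320,188)),("spanner",(320,232)),("tin",(182,193)),("pl",(222,218)),("pl",(186,229))]: print(n,px2w("top",*q,.03))
E
python3 fit.py
```

```text
[ 0.54690149  0.17426897 -0.16915573  0.77825641] [ 0.3 -0.8 -0.2  0.5  0.4  0.6  0.6 -0.1 -1.6 -0.5 -0.7 -0.3 -0.1 -1.9
  0.3 -0.8  0.8  0.6  0.2  0.3  0.8  0.6]
clevis [0.4857864  0.18470668 0.04      ] tab [0.49653663 0.18287067 0.17766021]
hl [ 0.51128794 -0.17313546  0.028     ]
hr [ 0.51397756 -0.2005909   0.028     ]
br [ 0.46516238 -0.20457662  0.028     ]
bl [ 0.46343285 -0.17945862  0.028     ]
tip [ 0.58275658 -0.17778722  0.014     ]
eye [ 0.45206324 -0.1935779   0.014     ]
bottle [ 0.69907345 -0.02182979  0.03      ]
spanner [ 0.59180202 -0.02342411  0.03      ]
spanner [ 0.43103944 -0.02581344  0.03      ]
tin [0.56592453 0.48098499 0.03      ]
pl [0.4767538  0.33202781 0.03      ]
pl [0.43493091 0.46147463 0.03      ]
```

```bash
cat >> h.py <<'E'
def row(pos,yaw):
    s,p,r=tool(); x=np.array([np.sin(yaw),-np.cos(yaw),0]);y=np.array([np.cos(yaw),np.sin(yaw),0])
    G=R.from_matrix(np.c_[x,y,[0,0,-1]])
    print(np.round(r.inv().apply(np.array(pos)-p)/.4,3).tolist(),np.round((r.inv()*G).as_rotvec()/.5,3).tolist())
E
python3 - <<'E'
from h import *; from fit import J
p=[.5469,.1743,-.169]
for x,z in[(-36,215),(-36,174),(-77,117),(-89,82),(-103,46),(-103,43)]:
    w=J(p,(x,0,z));print(w,end=" ");row(w,1.40)
E
```

```text
[0.51141288 0.18035508 0.215     ] Traceback (most recent call last):
  File "<stdin>", line 4, in <module>
  File "h.py", line 22, in row
    G=R.from_matrix(np.c_[x,y,[0,0,-1]])
  File "scipy/spatial/transform/_rotation.pyx", line 1143, in scipy.spatial.transform._rotation.Rotation.from_matrix
ValueError: Non-positive determinant (left-handed or null coordinate frame) in rotation matrix 0: [[ 0.98544973  0.16996714  0.        ]
 [-0.16996714  0.98544973  0.        ]
 [ 0.          0.         -1.        ]].
```

```bash
sed -i 's/x=np.array(\[np.sin(yaw),-np.cos(yaw),0\])/x=np.array([-np.sin(yaw),np.cos(yaw),0])/' h.py
python3 - <<'E'
from h import *; from fit import J
p=[.5469,.1743,-.169]
for x,z in[(-36,215),(-36,174),(-77,117),(-89,82),(-103,46),(-103,43)]:
    w=J(p,(x,0,z));print(w,end=" ");row(w,1.40)
E
```

```text
[0.51141288 0.18035508 0.215     ] [-1.109, -0.781, 0.039] [-0.004, -0.001, -0.206]
[0.51141288 0.18035508 0.174     ] [-1.109, -0.781, 0.142] [-0.004, -0.001, -0.206]
[0.47099698 0.18725114 0.117     ] [-1.007, -0.792, 0.284] [-0.004, -0.001, -0.206]
[0.45916794 0.1892695  0.082     ] [-0.978, -0.795, 0.372] [-0.004, -0.001, -0.206]
[0.44536739 0.19162426 0.046     ] [-0.943, -0.798, 0.462] [-0.004, -0.001, -0.206]
[0.44536739 0.19162426 0.043     ] [-0.943, -0.798, 0.469] [-0.004, -0.001, -0.206]
```

>>> carry_out([
  [0,-0.6,-0.42,0,0,0,-0.2],
  [0,-0.6,-0.42,0,0,0,-0.2],
  [0,-0.6,-0.42,0,0,0,-0.2],
  [0,-0.6,-0.42,0,0,0,-0.2],
  [0,-0.6,-0.42,0,0,0,-0.2],
  [0,-0.6,-0.42,0,0,0,-0.2],
  [0,-0.6,-0.42,0,0,0,-0.2],
  [0,-0.6,-0.42,0,0,0,-0.2],
])

```text
time: 0.77
tool_pos: [0.358, 0.3704, 0.2309]
tool_rot: [0.001, 0.09, 0.996, -0.001]
contact_force: [-0.3, 0.3, 0.8]
gripper_width: 0.005
```

```bash
cat > pr.py <<'E'
from h import *; from fit import J
p=[.5469,.1743,-.169]
print(tool()[1])
for x,z in[(-36,215),(-36,174),(-77,117),(-89,82),(-103,46),(-103,43)]:
    w=J(p,(x,0,z));row(w,1.40)
E
python3 pr.py
```

```text
[0.35803892 0.37039679 0.23085997]
[-0.463, -0.398, 0.041] [-0.005, 0.004, -0.02]
[-0.462, -0.398, 0.144] [-0.005, 0.004, -0.02]
[-0.36, -0.399, 0.286] [-0.005, 0.004, -0.02]
[-0.329, -0.399, 0.374] [-0.005, 0.004, -0.02]
[-0.294, -0.399, 0.464] [-0.005, 0.004, -0.02]
[-0.294, -0.399, 0.471] [-0.005, 0.004, -0.02]
```

>>> carry_out([
  [0,-0.46,-0.4,0.04,0,0,0],
  [0,-0.46,-0.4,0.04,0,0,0],
  [0,-0.46,-0.4,0.04,0,0,0],
  [0,-0.46,-0.4,0.04,0,0,0],
  [0,-0.46,-0.4,0.04,0,0,0],
  [0,-0.46,-0.4,0.04,0,0,0],
  [0,-0.46,-0.4,0.04,0,0,0],
  [0,-0.46,-0.4,0.04,0,0,0],
])

```text
time: 1.43
tool_pos: [0.5085, 0.1845, 0.2145]
tool_rot: [-0.001, 0.088, 0.996, -0.0]
contact_force: [-1.1, 0.6, 0.4]
gripper_width: -0.004
```

```bash
python3 pr.py
python3 - <<'E'
from h import *
a=manip.grab_frame("wrist");b=manip.grab_frame("scene")
W=np.zeros((600,800,3),np.uint8);W[:400,:640]=a;W[400:600,400:800]=cv2.resize(b[140:240,200:400],None,fx=2,fy=2)
cv2.imwrite("pics/w1.png",W[:,:,::-1])
E
```

```text
[0.50854839 0.18452932 0.21449234]
[-0.009, -0.009, -0.001] [-0.0, -0.004, -0.012]
[-0.009, -0.009, 0.101] [-0.0, -0.004, -0.012]
[0.093, -0.01, 0.244] [-0.0, -0.004, -0.012]
[0.123, -0.01, 0.331] [-0.0, -0.004, -0.012]
[0.158, -0.01, 0.422] [-0.0, -0.004, -0.012]
[0.158, -0.01, 0.429] [-0.0, -0.004, -0.012]
```

View pics/w1.png

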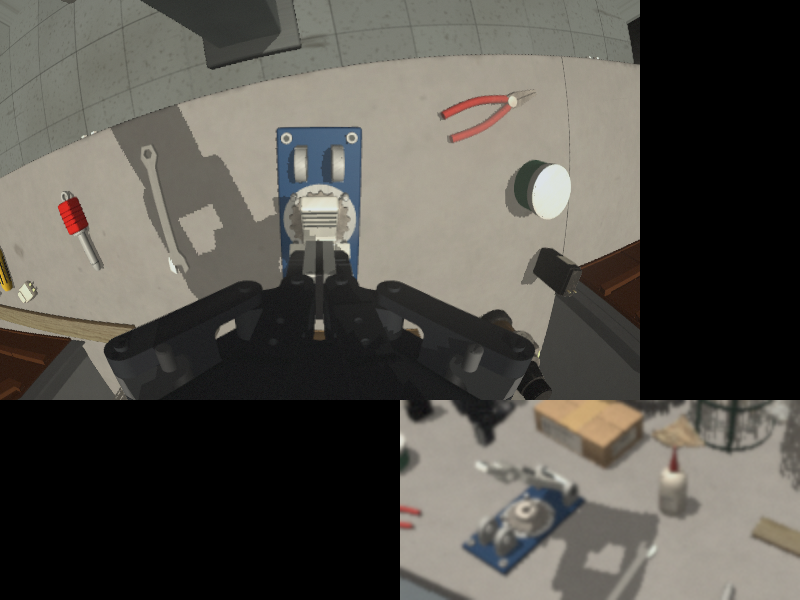

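The wrist view shows the fingers just behind the ridged tab, about (320,213), with the ears at (300,163) and (338,163) and the plate corners at (277,127) and (362,127). The pin lies at about (80,228). I'll check my model against these points.

Run:
```python
from h import *; from fit import J,L
p=[.5469,.1743,-.169]
for n,q in [("corner+",(-100,48,12)),("corner-",(-100,-48,12)),("ear+top",(-62,19,58)),("ear-top",(-62,-19,58)),("tab201",L((201,0,5),.778)),("tab155",L((155,0,5),.778)),("tab190",L((190,0,6),.778))]: print(n,w2px("wrist",J(p,q)))
print("tcp",w2px("wrist",tool()[1]))
for n,u,v,z in[("c-",277,127,.012),("c+",362,127,.012),("eyeend",66,192,.014),("handle/collar",82,233,.014),("tip",99,268,.014)]:print(n,px2w("wrist",u,v,z))
```

```text
corner+ [357.39361822 125.3850356 ]
corner- [271.02224403 125.90084591]
ear+top [333.02028327 165.4268598 ]
ear-top [294.18351424 165.60933705]
tab201 [309.77457458 204.33591316]
tab155 [311.66780492 235.61863922]
tab190 [310.27729429 214.50217313]
tcp [318.6992859  256.73408739]
c- [0.44277862 0.15018351 0.012     ]
c+ [0.45896658 0.24326633 0.012     ]
eyeend [ 0.45572287 -0.18655483  0.014     ]
handle/collar [ 0.52209802 -0.17930028  0.014     ]
tip [ 0.58159041 -0.17076947  0.014     ]
```

>>> carry_out([
  [0,0,0,0.07,0,0,0],
  [0,0.01,0,0.11,0,0,0],
  [0,0.04,0,0.16,0,0,0],
  [0,0.065,0,0.2,0,0,0],
  [0,0.095,0,0.245,0,0,0],
  [0,0.11,0,0.29,0,0,0],
  [0,0.125,0,0.33,0,0,0],
  [0,0.135,0,0.36,0,0,0],
])

```text
time: 2.2
tool_pos: [0.4534, 0.1965, 0.0703]
tool_rot: [-0.0, 0.085, 0.996, 0.0]
contact_force: [1.4, -0.5, 0.5]
gripper_width: -0.005
```

```bash
python3 pr.py
```

```text
[0.45343061 0.19645325 0.07029354]
[-0.15, -0.015, -0.362] [0.0, -0.0, -0.0]
[-0.15, -0.015, -0.259] [0.0, -0.0, -0.0]
[-0.047, -0.015, -0.117] [0.0, -0.0, -0.0]
[-0.017, -0.015, -0.029] [0.0, -0.0, -0.0]
[0.018, -0.015, 0.061] [0.0, -0.0, -0.0]
[0.018, -0.015, 0.068] [0.0, -0.0, -0.0]
```

>>> carry_out([
  [0,0.01,0,0.02,0,0,0],
  [0,0.015,0,0.035,0,0,0],
  [0,0.015,0,0.05,0,0,0],
  [0,0.015,0,0.058,0,0,0],
  [0,0.015,0,0.058,0,0,0],
])

```text
time: 2.62
tool_pos: [0.4489, 0.196, 0.0477]
tool_rot: [-0.0, 0.087, 0.996, -0.0]
contact_force: [0.1, 0.5, 0.7]
gripper_width: -0.001
```

Run:
```python
from h import *
print(tool()[1],manip.state()["contact_force"])
np.savez("wcam.npz",E=np.array(manip.camera_info("wrist")["extrinsics"]))
a=manip.grab_frame("wrist");b=manip.grab_frame("scene")
W=np.zeros((600,800,3),np.uint8);W[:400,:640]=a;W[300:600,350:800]=cv2.resize(b[150:250,220:370],None,fx=3,fy=3)
cv2.imwrite("pics/w2.png",W[:,:,::-1])
```

```text
[0.44893217 0.19604031 0.04766083] [0.10228923 0.4549674  0.6755616 ]
```

View pics/w2.png

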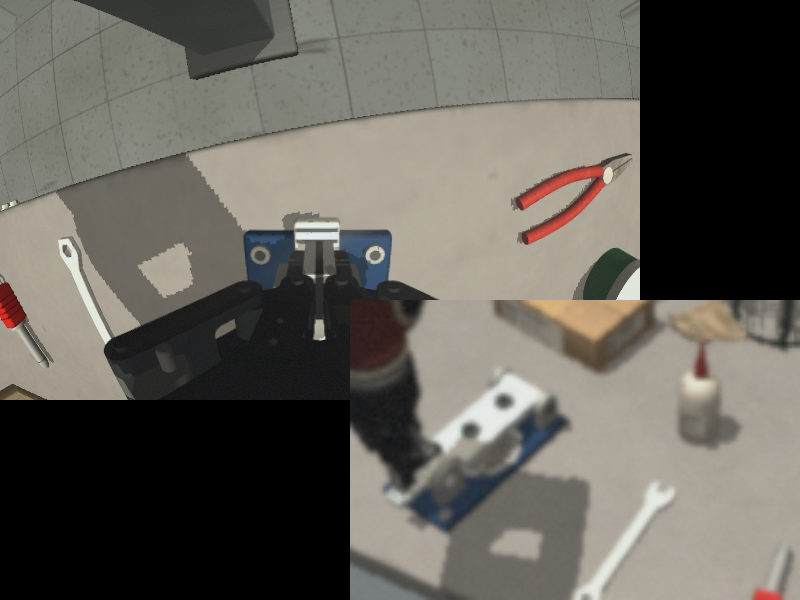

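>>> carry_out([
  [0,0,0,0.006,0,0,0],
  [0,0,0,0.012,0,0,0],
  [0,0,0,0.016,0,0,0],
  [0,0,0,0.016,0,0,0],
])

```text
time: 3.05
tool_pos: [0.4501, 0.1962, 0.0457]
tool_rot: [-0.0, 0.087, 0.996, -0.0]
contact_force: [-11.6, -3.2, 24.6]
gripper_width: -0.0
```

>>> carry_out([
  [0,0,0,-0.05,0,0,0],
  [0,0,0,-0.15,0,0,0],
  [0.5,-0.05,0,-0.25,0,0,0],
  [0.7,-0.15,0,-0.32,0,0,0],
  [0.7,-0.24,0,-0.36,0,0,0],
  [0.7,-0.24,0,-0.36,0,0,0],
  [0.7,-0.24,0,-0.36,0,0,0],
  [0.7,-0.24,0,-0.36,0,0,0],
])

```text
time: 3.72
tool_pos: [0.5431, 0.1792, 0.1848]
tool_rot: [-0.001, 0.087, 0.996, -0.0]
contact_force: [0.3, 0.1, -0.5]
gripper_width: 0.701
```

Run:
```python
from h import *
print(tool()[1],manip.state()["joint_vel"].round(3))
np.savez("wcam.npz",E=np.array(manip.camera_info("wrist")["extrinsics"]))
a=manip.grab_frame("wrist")
print(manip.camera_info("wrist")["intrinsics"])
W=np.zeros((600,800,3),np.uint8);W[:600,:400]=cv2.resize(a[100:250,260:360],None,fx=4,fy=4,interpolation=2);W[:600,410:800]=cv2.resize(a[130:330,20:150],None,fx=3,fy=3,interpolation=2)
cv2.imwrite("pics/w3.png",W[:,:,::-1])
```

```text
[0.54309344 0.17921441 0.18480539] [ 0.015 -0.01   0.054  0.002  0.001 -0.003]
[[309.70691629   0.         318.89136492]
 [  0.         309.70691629 202.55891912]
 [  0.           0.           1.        ]]
```

View pics/w3.png

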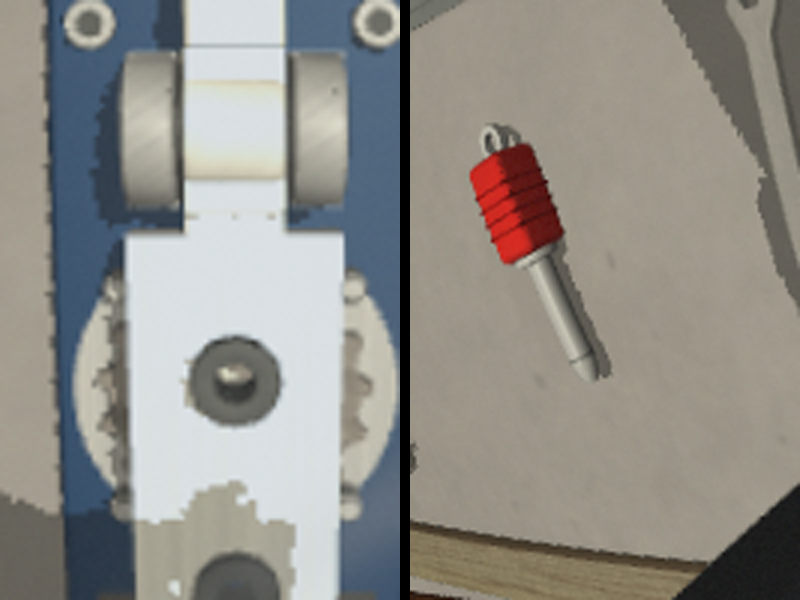

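Run:
```python
from h import *
a=lambda x,y,z:px2w("wrist",260+x/4-.37,100+y/4-.37,z)
b=lambda x,y,z:px2w("wrist",20+(x-410)/3-.33,130+y/3-.33,z)
P=lambda n,v:print(n,np.round(v,4))
l,r=a(120,130,.056),a(348,130,.056);P("ears outer",(l+r)/2);P("span",np.linalg.norm(l-r))
f,n=a(234.5,207,.040),a(234.5,52,.040);P("x",(f+n)/2);P("span",np.linalg.norm(f-n))
d=lambda q:np.arctan2(q[1],q[0])
s1,s2=a(90,24,.013),a(378,22,.013);P("screws",(s1+s2)/2);P("yaw",d(s2-s1)-np.pi/2)
P("yaw leafL",d(a(136,600,.046)-a(125,237,.046)));P("yaw leafR",d(a(340,590,.046)-a(343,237,.046)))
P("yaw ears",d(r-l)-np.pi/2)
P("bush",a(235,381,.052))
t=b(592,378,.013);k=b(545,270,.014);P("tip",t);P("shank",k);P("yaw",d(t-k))
e=b(496,127,.014);P("eye",e);P("yaw2",d(t-e));P("len",np.linalg.norm(t-e))
u=(t-e)/np.linalg.norm(t-e);P("handle mid",t-u*.093)
for q in[(470,175),(530,143),(565,233)]:P("hc",b(*q,.026))
```

```text
ears outer [0.4869 0.1881 0.056 ]
span 0.0496
x [0.4878 0.188  0.04  ]
span 0.036
screws [0.4621 0.1923 0.013 ]
yaw -0.1664
yaw leafL -0.1678
yaw leafR -0.1576
yaw ears -0.1731
bush [0.5436 0.1784 0.052 ]
tip [ 0.5813 -0.1758  0.013 ]
shank [ 0.5249 -0.181   0.014 ]
yaw 0.0926
eye [ 0.4535 -0.1876  0.014 ]
yaw2 0.0921
len 0.1283
handle mid [ 0.4887 -0.1843  0.0137]
hc [ 0.4707 -0.2036  0.026 ]
hc [ 0.4665 -0.1509  0.026 ]
hc [ 0.5091 -0.144   0.026 ]
```

```bash
python3 -c "
from h import *
row([.490,-.184,.12],1.663);row([.490,-.184,.006],1.663)"
```

```text
[-0.029, -0.917, 0.161] [-0.001, -0.007, -0.532]
[-0.03, -0.917, 0.446] [-0.001, -0.007, -0.532]
```

>>> carry_out([
  [0.8,-0.03,-0.3,0,0,0,-0.2],
  [0.8,-0.03,-0.6,0,0,0,-0.4],
  [0.8,-0.03,-0.917,0.1,0,-0.006,-0.53],
  [0.8,-0.03,-0.917,0.16,0,-0.006,-0.53],
  [0.8,-0.03,-0.917,0.16,0,-0.006,-0.53],
  [0.8,-0.03,-0.917,0.16,0,-0.006,-0.53],
  [0.8,-0.03,-0.917,0.16,0,-0.006,-0.53],
  [0.8,-0.03,-0.917,0.16,0,-0.006,-0.53],
])

```text
time: 4.43
tool_pos: [0.4954, -0.1446, 0.129]
tool_rot: [0.0, -0.046, 0.999, 0.001]
contact_force: [1.1, 0.6, 0.8]
gripper_width: 0.801
```

>>> carry_out([
  [0.8,0,-0.09,0.02,0,0,0],
  [0.8,0,-0.09,0.02,0,0,0],
  [0.8,0,-0.09,0.02,0,0,0],
])

```text
time: 4.68
tool_pos: [0.4991, -0.1802, 0.1209]
tool_rot: [-0.0, -0.044, 0.999, 0.001]
contact_force: [-0.1, 1.1, -0.0]
gripper_width: 0.796
```

Run:
```python
from h import *
row([.490,-.184,.006],1.663)
print(tool()[1],manip.state()["joint_vel"].round(3))
a=manip.grab_frame("wrist")
cv2.imwrite("pics/w4.png",cv2.resize(a[140:340,200:440],None,fx=3,fy=3,interpolation=2)[:,:,::-1])
for q in[-64,-49,1,69]:print(q,(w2px("wrist",np.array([.490+.9958*(q+24)/1e3,-.184+.092*(q+24)/1e3,.014]))-[200,140])*3)
```

```text
[0.023, -0.008, 0.287] [0.005, -0.001, -0.007]
[ 0.49909845 -0.18018287  0.1208805 ] [ 0.049 -0.019 -0.005  0.007  0.007  0.005]
-64 [ 3.42203998e+02 -3.39340994e-01]
-49 [342.38716438  54.75023881]
1 [343.18541013 230.13541301]
69 [344.54025921 436.08118589]
```

View pics/w4.png

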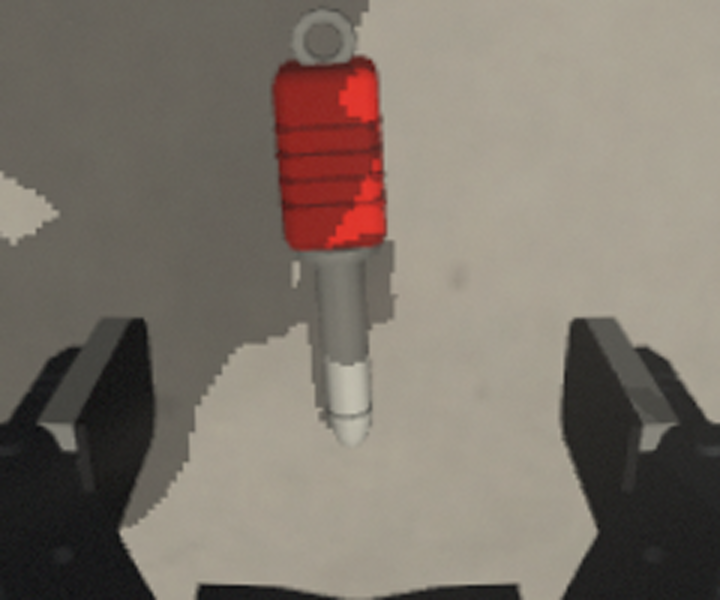

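The wrist view shows the pin's eye at (323,10), the end of the handle at about (337,250) and the tip at (350,445), all in crop pixels. That is slightly rotated from my estimate.

Run:
```python
from h import *
b=lambda x,y,z:px2w("wrist",200+x/3-.33,140+y/3-.33,z)
e,t=b(323,10,.014),b(350,445,.013);u=(t-e)/np.linalg.norm(t-e)
print(e,t,np.linalg.norm(t-e),np.arctan2(u[1],u[0]))
for q in[(275,80),(379,65),(385,243),(290,248)]:print(b(*q,.026))
m=e+u*.040+0; m2=t-u*.093;print(m,m2)
m=(m+m2)/2;yaw=np.arctan2(u[1],u[0])+np.pi/2
row([m[0],m[1],.006],yaw)
```

```text
[ 0.45316744 -0.19285766  0.014     ] [ 0.58603444 -0.17375189  0.013     ] 0.13423736540191814 0.1428172322238695
[ 0.47130679 -0.2034045   0.026     ]
[ 0.46499557 -0.17689742  0.026     ]
[ 0.51321156 -0.17055701  0.026     ]
[ 0.51703197 -0.19617149  0.026     ]
[ 0.4927591  -0.18716453  0.01370202] [ 0.49398383 -0.18698842  0.0136928 ]
[0.018, -0.019, 0.289] [0.004, 0.001, -0.105]
```

>>> carry_out([
  [0.8,0.018,-0.019,0.08,0,0,-0.105],
  [0.8,0.018,-0.019,0.16,0,0,-0.105],
  [0.8,0.018,-0.019,0.24,0,0,-0.105],
  [0.8,0.018,-0.019,0.287,0,0,-0.105],
  [0.8,0.018,-0.019,0.287,0,0,-0.105],
  [0.8,0.018,-0.019,0.287,0,0,-0.105],
])

```text
time: 5.23
tool_pos: [0.4942, -0.1863, 0.0075]
tool_rot: [0.0, -0.073, 0.997, 0.001]
contact_force: [-0.5, -0.8, 0.1]
gripper_width: 0.799
```

>>> carry_out([
  [0,0,0,0,0,0,0],
  [0,0,0,0,0,0,0],
  [0,0,0,0,0,0,0],
  [0,0,0,0,0,0,0],
  [0,0,0,0,0,0,0],
  [0,0,0,0,0,0,0],
])

```text
time: 5.73
tool_pos: [0.4968, -0.189, 0.0108]
tool_rot: [0.003, -0.072, 0.997, -0.001]
contact_force: [-0.4, 2.0, 7.2]
gripper_width: 0.316
```

>>> carry_out([
  [0,0,0,-0.05,0,0,0],
  [0,0,0,-0.12,0,0,0],
  [0,0,0,-0.2,0,0,0],
  [0,0,0,-0.2,0,0,-0.2],
  [0,0,0,-0.2,0,0,-0.4],
  [0,0,0,-0.2,0,0,-0.6],
  [0,0,0,-0.2,0,0,-0.8],
  [0,0,0,-0.2,0,0,-1],
])

```text
time: 6.4
tool_pos: [0.4945, -0.1884, 0.0882]
tool_rot: [0.001, -0.319, 0.948, -0.0]
contact_force: [0.0, 0.5, -3.1]
gripper_width: 0.312
```

```bash
python3 -c "
from h import *
print(manip.state()['gripper_width'],tool()[1])
row([.4646,.0519,.09],1.404+np.pi/2)"
```

```text
0.3123018979241246 [ 0.49446197 -0.18838181  0.08817755]
[-0.303, 0.524, -0.005] [-0.004, 0.003, -1.511]
```

>>> carry_out([
  [0,-0.05,0.09,-0.03,0,0,-0.2],
  [0,-0.1,0.17,-0.03,0,0,-0.4],
  [0,-0.15,0.26,-0.03,0,0,-0.6],
  [0,-0.2,0.35,-0.03,0,0,-0.8],
  [0,-0.25,0.43,-0.03,0,0,-1],
  [0,-0.3,0.52,-0.03,0,0,-1],
  [0,-0.3,0.52,-0.03,0,0,-1],
])

```text
time: 6.98
tool_pos: [0.4641, 0.0557, 0.0998]
tool_rot: [0.001, -0.544, 0.839, 0.001]
contact_force: [0.0, -0.6, -3.2]
gripper_width: 0.312
```

```bash
python3 -c "
from h import *
print(manip.state()['gripper_width'],tool()[1],manip.state()['joint_pos'].round(2))
row([.4646,.0519,.09],1.404+np.pi/2)"
```

```text
0.3115059928154966 [0.4640671  0.05571379 0.09976575] [-0.04 -0.22  2.09  0.    1.26 -2.76]
[0.008, -0.005, 0.024] [-0.001, 0.007, -0.507]
```

>>> carry_out([
  [0,0,-0.01,0.02,0,0.003,-0.25],
  [0,0,-0.01,0.02,0,0.006,-0.5],
  [0,0,-0.01,0.02,0,0.006,-0.5],
  [0,0,-0.01,0.02,0,0.006,-0.5],
  [0,0,-0.01,0.02,0,0.006,-0.5],
])

```text
time: 7.4
tool_pos: [0.4697, 0.0479, 0.0924]
tool_rot: [-0.0, -0.641, 0.768, -0.002]
contact_force: [-0.1, -0.2, -3.8]
gripper_width: 0.307
```

Run:
```python
from h import *
row([.4646,.0519,.09],1.404+np.pi/2)
print(tool()[1],manip.state()["joint_vel"].round(3),manip.state()["joint_pos"].round(2),tool()[2].as_matrix().round(3).tolist())
np.savez("wcam.npz",E=np.array(manip.camera_info("wrist")["extrinsics"]))
a=manip.grab_frame("wrist")
cv2.imwrite("pics/w5full.png",a[:,:,::-1])
cv2.imwrite("pics/w5.png",cv2.resize(a[150:400,160:480],None,fx=2.5,fy=2.4,interpolation=2)[:,:,::-1])
s=manip.grab_frame("scene");cv2.imwrite("pics/s5.png",s[:,:,::-1])
```

```text
[-0.008, 0.014, 0.006] [-0.005, -0.005, -0.027]
[0.46971426 0.04789148 0.09239273] [-0.002 -0.002 -0.003 -0.    -0.002 -0.011] [-0.05 -0.19  2.09 -0.    1.25 -3.01] [[-0.179, -0.984, 0.002], [-0.984, 0.179, -0.003], [0.003, -0.003, -1.0]]
```

View pics/w5full.png

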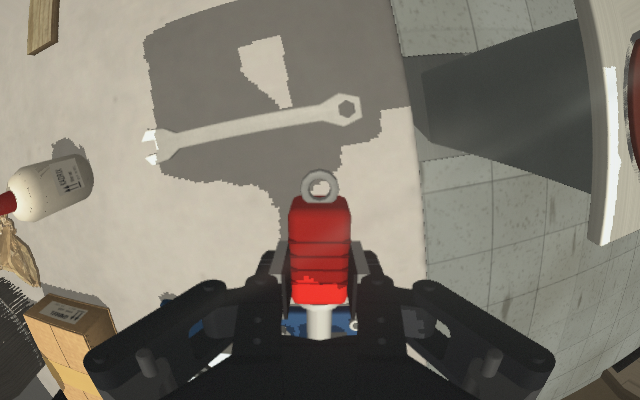

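The wrist view shows the pin square between the fingers: eye at (320,187), rear edge of the handle at row 197, front edge at about row 304. Next I'll get the pin's offset along the tool from this, and its tilt from the scene and top cameras.

Run:
```python
from h import *
s,p,r=tool()
# predicted rows for s0,h
for s0 in(-28,-24,-20):
  for h in (0,3):
    out=[]
    for q,up in((-64,0),(-49,14),(1,14)):
        loc=np.array([-(q-s0),0,-(h+up)])/1e3
        out.append(w2px("wrist",p+r.apply(loc)).round(1).tolist())
    print(s0,h,out)
c=lambda a,k,w:cv2.resize(a[int(k[1])-w*3//4:int(k[1])+w*3//4,int(k[0])-w:int(k[0])+w],(400,300),interpolation=2)
sc=cv2.imread("pics/s5.png");tp=manip.grab_frame("top")[:,:,::-1]
cv2.imwrite("pics/t5.png",tp)
m=p+r.apply([-.03,0,0])
for n in("scene","top"):print(n,w2px(n,m))
k=w2px("scene",m);k2=w2px("top",m)
W=np.zeros((600,800,3),np.uint8)
A=sc[int(k[1])-38:int(k[1])+37,int(k[0])-50:int(k[0])+50];W[:]=cv2.resize(A,(800,600),interpolation=2)
print(int(k[0])-50,int(k[1])-38)
cv2.imwrite("pics/s5c.png",W)
```

```text
-28 0 [[319.4, 188.3], [319.3, 228.6], [319.2, 319.4]]
-28 3 [[319.4, 189.8], [319.3, 231.0], [319.2, 322.9]]
-24 0 [[319.4, 180.0], [319.4, 220.1], [319.2, 313.2]]
-24 3 [[319.4, 181.3], [319.3, 222.4], [319.2, 316.7]]
-20 0 [[319.4, 171.6], [319.4, 211.4], [319.2, 306.9]]
-20 3 [[319.4, 172.8], [319.4, 213.5], [319.2, 310.3]]
scene [273.55515241 209.16071248]
top [290.48798702 219.32389091]
223 171
```

View pics/s5c.png

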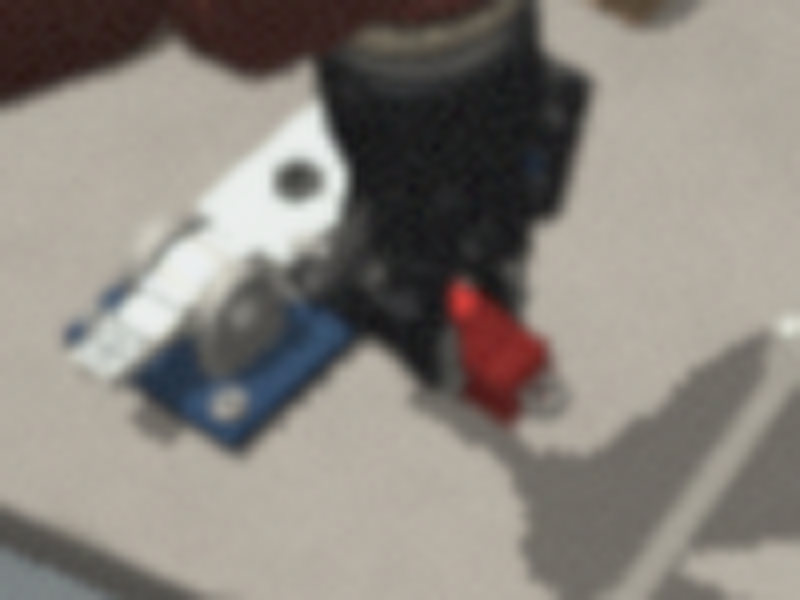

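Run:
```python
from h import *
s,p,r=tool()
for h in(0,4):
 for tilt in(-.15,0,.15):   # + = nose up
  o=[]
  for q,y,up in((-64,0,0),(-49,14,14),(-49,-14,14),(-49,14,-14),(-49,-14,-14),(69,0,0)):
    d=(q+18.5)
    loc=np.array([-d*np.cos(tilt)+up*np.sin(tilt),y,-(h+up*np.cos(tilt)+d*np.sin(tilt))])/1e3
    w=w2px("scene",p+r.apply(loc)); o.append(((w-[223,171])*8).round(0).tolist())
  print(h,tilt,o)
s0=-18.5
for up in(-14,14):print(w2px("wrist",p+r.apply(np.array([-(-49-s0),0,-(2+up)])/1e3)))
```

```text
0 -0.15 [[559.0, 390.0], [495.0, 372.0], [546.0, 323.0], [510.0, 426.0], [560.0, 377.0], [297.0, 259.0]]
0 0 [[562.0, 403.0], [501.0, 383.0], [552.0, 334.0], [507.0, 432.0], [557.0, 383.0], [290.0, 235.0]]
0 0.15 [[562.0, 414.0], [506.0, 394.0], [557.0, 345.0], [503.0, 436.0], [553.0, 387.0], [288.0, 213.0]]
4 -0.15 [[559.0, 383.0], [494.0, 365.0], [546.0, 316.0], [509.0, 419.0], [560.0, 370.0], [295.0, 252.0]]
4 0 [[561.0, 396.0], [500.0, 376.0], [552.0, 327.0], [506.0, 425.0], [557.0, 376.0], [289.0, 228.0]]
4 0.15 [[561.0, 407.0], [505.0, 387.0], [556.0, 338.0], [502.0, 429.0], [552.0, 380.0], [286.0, 205.0]]
[319.47552202 193.36701636]
[319.40703049 209.45233948]
```

```bash
cat > g.py <<'E'
from h import *; import sys
c=np.array([.4875,.188,.037]);j=np.array([.166,.986,0])
s,p,r=tool();print(p.round(4),s["contact_force"].round(1),s["ft_torque"].round(2),s["gripper_width"].round(3),s["joint_pos"].round(2))
d=p-c;print("dist",-d@j,"lat x",d@[.986,-.166,0],"z",d[2])
for a in map(float,sys.argv[1:]):row(c-j*a/1e3,1.404+np.pi/2)
E
python3 g.py 122 100
```

```text
Traceback (most recent call last):
  File "g.py", line 3, in <module>
    s,p,r=tool();print(p.round(4),s["contact_force"].round(1),s["ft_torque"].round(2),s["gripper_width"].round(3),s["joint_pos"].round(2))
                                                                                      ^^^^^^^^^^^^^^^^^^^^^^^^
AttributeError: 'float' object has no attribute 'round'
```

```bash
sed -i 's/s\["gripper_width"\].round(3)/round(s["gripper_width"],3)/' g.py; python3 g.py 122 100
```

```text
[0.4698 0.0479 0.0925] [-0.2 -0.1 -2.7] [-0.02  0.01 -0.04] 0.308 [-0.05 -0.19  2.09 -0.    1.25 -3.02]
dist 0.14106377636232248 lat x 0.005852381416026809 z 0.055530722171509096
[-0.048, 0.016, 0.139] [-0.006, -0.005, -0.024]
[-0.103, 0.016, 0.139] [-0.006, -0.005, -0.024]
```

>>> carry_out([
  [0,0,0.016,0.05,-0.006,-0.005,-0.024],
  [0,0,0.016,0.1,-0.006,-0.005,-0.024],
  [0,-0.02,0.016,0.139,-0.006,-0.005,-0.024],
  [0,-0.048,0.016,0.139,-0.006,-0.005,-0.024],
  [0,-0.048,0.016,0.139,-0.006,-0.005,-0.024],
  [0,-0.048,0.016,0.139,-0.006,-0.005,-0.024],
])

```text
time: 8.05
tool_pos: [0.4679, 0.0685, 0.0378]
tool_rot: [0.0, -0.647, 0.763, -0.0]
contact_force: [0.9, -0.7, -2.8]
gripper_width: 0.307
```

```bash
python3 g.py 122 100 85;python3 - <<'E'
from h import *
s=manip.grab_frame("scene")[:,:,::-1];t=manip.grab_frame("top")[:,:,::-1]
W=np.zeros((600,800,3),np.uint8)
W[:]=cv2.resize(s[165:240,225:325],(800,600),interpolation=2);cv2.imwrite("pics/s6.png",W)
s_,p,r=tool()
print([((w2px("scene",p+r.apply(np.array([-(q+18.5),0,-3])/1e3))-[225,165])*8).round().tolist() for q in(69,58,5,-64)])
print(((w2px("scene",np.array([.4875-.166*.025,.188-.986*.025,.04]))-[225,165])*8).round())
E
```

```text
[0.4679 0.0685 0.0378] [ 0.9 -0.7 -2.8] [-0.02 -0.01 -0.05] 0.307 [-0.01 -0.11  2.11 -0.    1.13 -2.99]
dist 0.12112757512739186 lat x 0.0004953833284601059 z 0.0007650617718694477
[0.002, 0.001, 0.002] [-0.002, -0.0, 0.005]
[-0.053, 0.001, 0.002] [-0.002, -0.0, 0.005]
[-0.09, 0.001, 0.002] [-0.002, -0.0, 0.005]
[[243.0, 357.0], [264.0, 370.0], [366.0, 433.0], [506.0, 519.0]]
[226. 349.]
```

View pics/s6.png

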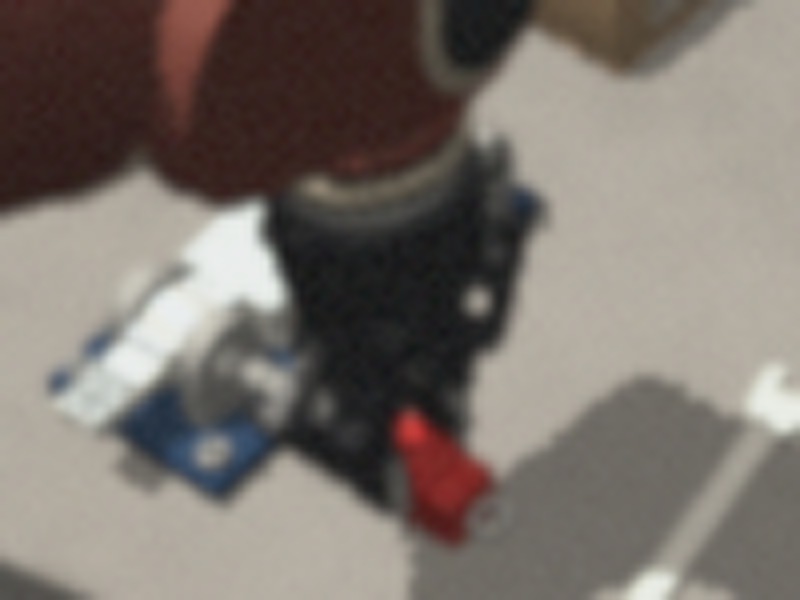

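The shank shows at about (240,365)–(295,395), with its tip just off the ear's hole and within about a pixel of the model. I've viewed 11 pictures, so from here I'll insert by force.

>>> carry_out([
  [0,-0.01,0.001,0.002,0,0,0],
  [0,-0.025,0.001,0.002,0,0,0],
  [0,-0.035,0.001,0.002,0,0,0],
  [0,-0.045,0.001,0.002,0,0,0],
  [0,-0.045,0.001,0.002,0,0,0],
])

```text
time: 8.57
tool_pos: [0.4697, 0.0866, 0.0361]
tool_rot: [0.0, -0.647, 0.763, 0.0]
contact_force: [0.5, 0.2, -2.8]
gripper_width: 0.311
```

```bash
python3 g.py 90 75 60
```

```text
[0.4697 0.0866 0.0361] [ 0.5  0.2 -2.8] [-0.02  0.03 -0.04] 0.311 [ 0.03 -0.09  2.1   0.    1.13 -2.95]
dist 0.10289109176387398 lat x -0.0006991459349318049 z -0.0009327368140155043
[-0.032, -0.002, -0.002] [0.0, 0.0, 0.005]
[-0.07, -0.002, -0.002] [0.0, 0.0, 0.005]
[-0.107, -0.002, -0.002] [0.0, 0.0, 0.005]
```

>>> carry_out([
  [0,-0.01,-0.001,-0.002,0,0,0],
  [0,-0.02,-0.001,-0.002,0,0,0],
  [0,-0.03,-0.001,-0.002,0,0,0],
  [0,-0.04,-0.001,-0.002,0,0,0],
  [0,-0.04,-0.001,-0.002,0,0,0],
])

```text
time: 8.98
tool_pos: [0.4727, 0.1023, 0.0367]
tool_rot: [-0.0, -0.647, 0.763, 0.0]
contact_force: [0.9, 0.8, -3.2]
gripper_width: 0.313
```

```bash
python3 g.py 75 60 46
```

```text
[0.4727 0.1023 0.0367] [ 0.9  0.8 -3.2] [-0.    0.03  0.04] 0.313 [ 0.06 -0.08  2.09  0.    1.13 -2.92]
dist 0.08697952343477766 lat x -0.00038341450923998335 z -0.0002672665832522056
[-0.03, -0.001, -0.001] [0.001, 0.0, 0.005]
[-0.067, -0.001, -0.001] [0.001, 0.0, 0.005]
[-0.102, -0.001, -0.001] [0.001, 0.0, 0.005]
```

Tip is into the tongue with no resistance.

>>> carry_out([
  [0,-0.015,-0.001,-0.001,0,0,0],
  [0,-0.03,-0.001,-0.001,0,0,0],
  [0,-0.045,-0.001,-0.001,0,0,0],
  [0,-0.06,-0.001,-0.001,0,0,0],
  [0,-0.075,-0.001,-0.001,0,0,0],
  [0,-0.075,-0.001,-0.001,0,0,0],
])

```text
time: 9.48
tool_pos: [0.4781, 0.1322, 0.0372]
tool_rot: [0.0, -0.647, 0.763, 0.0]
contact_force: [0.6, 0.3, -2.1]
gripper_width: 0.313
```

```bash
python3 g.py 48 46 44
```

```text
[0.4781 0.1322 0.0372] [ 0.6  0.3 -2.1] [-0.02 -0.03 -0.04] 0.313 [ 0.12 -0.05  2.06  0.    1.13 -2.86]
dist 0.056544147177520536 lat x -1.0309116439950517e-05 z 0.00018820024571025024
[-0.021, -0.0, 0.0] [0.001, 0.001, 0.006]
[-0.026, -0.0, 0.0] [0.001, 0.001, 0.006]
[-0.031, -0.0, 0.0] [0.001, 0.001, 0.006]
```

>>> carry_out([
  [0,-0.008,0,0,0,0,0],
  [0,-0.015,0,0,0,0,0],
  [0,-0.02,0,0,0,0,0],
  [0,-0.025,0,0,0,0,0],
  [0,-0.025,0,0,0,0,0],
])

```text
time: 9.9
tool_pos: [0.4795, 0.1408, 0.0371]
tool_rot: [-0.001, -0.646, 0.763, -0.0]
contact_force: [0.1, -1.6, -3.6]
gripper_width: 0.312
```

```bash
python3 g.py 48 46 44
```

```text
[0.4795 0.1408 0.0371] [ 0.1 -1.6 -3.6] [-0.18  0.03 -0.02] 0.312 [ 0.14 -0.04  2.05 -0.    1.13 -2.84]
dist 0.04786154163057738 lat x -4.785616496955055e-05 z 6.677438532559643e-05
[0.0, -0.0, 0.0] [0.001, -0.002, 0.004]
[-0.005, -0.0, 0.0] [0.001, -0.002, 0.004]
[-0.01, -0.0, 0.0] [0.001, -0.002, 0.004]
```

Contact is just starting, so I'll press home.

>>> carry_out([
  [0,-0.005,0,0,0,0,0],
  [0,-0.009,0,0,0,0,0],
  [0,-0.009,0,0,0,0,0],
  [0,-0.009,0,0,0,0,0],
])

```text
time: 10.23
tool_pos: [0.4795, 0.1409, 0.0371]
tool_rot: [-0.004, -0.647, 0.763, -0.002]
contact_force: [-2.5, -14.8, 3.2]
gripper_width: 0.311
```

```bash
python3 g.py 48
```

```text
[0.4795 0.1409 0.0371] [ -2.5 -14.8   3.2] [-2.35  0.51 -0.03] 0.311 [ 0.14 -0.03  2.05 -0.01  1.13 -2.83]
dist 0.047728574350824525 lat x -5.9130678456840735e-05 z 0.00010956650763021408
[0.001, -0.0, 0.0] [0.003, -0.018, 0.006]
```

>>> carry_out([
  [0,0.007,0,0,0,0,0],
  [0.6,0.007,0,0,0,0,0],
  [0.7,0.007,0,0,0,0,0],
  [0.7,0.007,0,0,0,0,0],
  [0.7,0.007,0,0,0,0,0],
  [0.7,0.007,0,0,0,0,0],
])

```text
time: 10.73
tool_pos: [0.48, 0.1421, 0.0375]
tool_rot: [0.0, -0.647, 0.763, -0.0]
contact_force: [-1.0, -0.1, 0.6]
gripper_width: 0.706
```

>>> carry_out([
  [0.7,0.007,0,-0.05,0,0,0],
  [0.7,0.007,0,-0.13,0,0,0],
  [0.7,0,0,-0.23,0,0,0],
  [0.7,-0.1,0,-0.33,0,0,0],
  [0.7,-0.2,0,-0.4,0,0,0],
  [0.7,-0.2,0,-0.4,0,0,0],
  [0.7,-0.2,0,-0.4,0,0,0],
  [0.7,-0.2,0,-0.4,0,0,0],
])

```text
time: 11.4
tool_pos: [0.4933, 0.2215, 0.1981]
tool_rot: [0.001, -0.647, 0.762, -0.0]
contact_force: [0.1, -0.7, -0.3]
gripper_width: 0.7
```

Run:
```python
from h import *
print(tool()[1],manip.state()["contact_force"].round(1))
c=np.array([.4875,.188,.04]);j=np.array([.166,.986,0])
for q in(5,-24,-64,69):print(q,w2px("wrist",c+j*(q-30)/1e3).round(1))
a=manip.grab_frame("wrist")[:,:,::-1];s=manip.grab_frame("scene")[:,:,::-1]
W=np.zeros((600,800,3),np.uint8);W[:400,:640]=a;W[350:,450:]=cv2.resize(s[165:230,225:316],(350,250),interpolation=2)
cv2.imwrite("pics/end.png",W)
```

```text
[0.49329313 0.22152777 0.19806105] [ 0.1 -0.7 -0.3]
5 [320.2 127.4]
-24 [320.4  97.6]
-64 [320.6  57.1]
69 [319.9 191.9]
```

View pics/end.png

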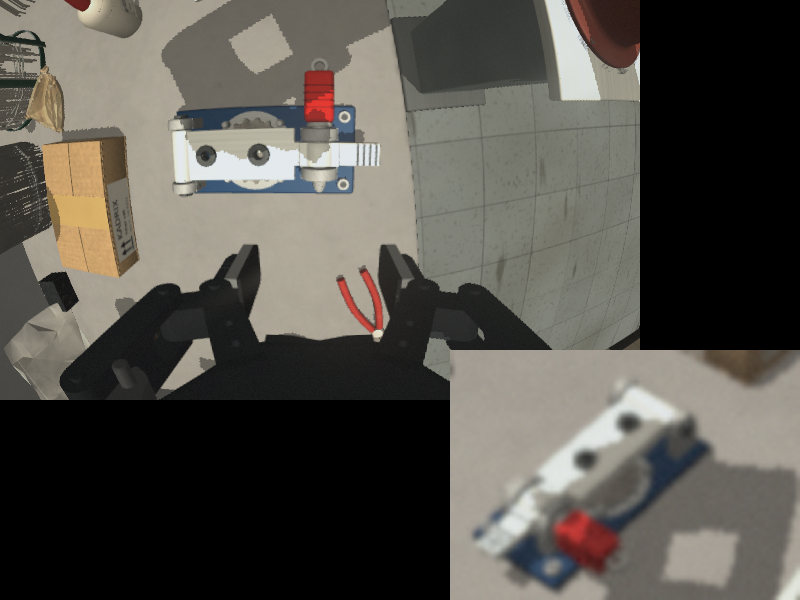

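The pin is through: the nose shows past the far ear at (319,191), predicted at row 191.9, and the collar is against the near ear at about row 124. The leaf is down, the sprocket is nested and the gripper is clear.

```bash
python3 -c "
from plant import manip
print(manip.job_done())"
```

```text
the job is handed in; nothing more can be done
None
```

The leaf is shut over the sprocket and the locking pin is through both clevis ears and the tongue, with its collar against the ear. I handed the job in at about 11.5 s of the 56 s allowed.

- **Leaf:** I pressed the tab down with the shut fingers until it sat on its stop. The tool stopped at z = 45.7 mm (46 mm expected), with about 25 N pushing up.
- **Pin:** I took it by the handle and pushed it in from the jig's -y side. It met no noticeable resistance until the collar touched. Then it held about 15 N without moving, within 1 mm of the calculated home position.
- **Last look:** After letting go, the nose stuck out past the far ear where predicted, within about a pixel. The sprocket was in its nest, the gripper was clear and the force on it was near zero. Nothing I could see had been disturbed, but that last view did not show every bystander.

**Checks that disagreed:**
- **Jig position:** The first estimate from the fixed cameras was about 4 mm off the wrist camera's, so I used the wrist camera's.
- **Grip:** The fingers pushed off the counter by about 3 mm as they closed on the pin, and it ended up gripped about 5 mm off the handle's middle. I allowed for both.

I viewed 12 pictures, two over the budget of 10.

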